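Find the rocking organizer lid and hold it home

ROBOT

A 7-joint arm with a two-finger parallel gripper is mounted at the origin on the work surface. World frame = base frame: x ahead of the robot, y to its left, z up, the work surface at z = 0. Lengths are in m, angles in rad, forces in N, time in s.
With the tool pointing down it reaches from about 0.425 to 0.95 m from the base axis. Payload 4.7 kg.
Tool frame: the origin (TCP) lies on the centre line of the jaws, within the pads' length; the fingertips stand robot.nose_length ahead of it and the grasp point (between the pads) lies 8 mm behind it (robot.nose_length is the distance from the TCP to the fingertips, in m); z points along the fingers, y is the line along which they close (so a half turn about z gives the same grasp; the last joint's range is limited). The gripper opens to 85 mm and grips with 20 to 120 N. Pads are 22 mm wide; open, the fingers measure 114 mm over their backs; the gripper's body (76 mm by 85 mm) begins 54 mm behind the grasp point. The pads swing forward as they close: fully open they stand 13 mm farther back than shut.
Start: joints at [-1.149, 0.469, -0.049, 1.532, 0.024, 1.141, -0.082], TCP at [0.294, 0.608, 0.207] pointing down, gripper open.
Joint ranges: [-2.59, 2.59], [-0.33, 1.99], [-1.39, 1.29], [0.1, 2.45], [-1.04, 4.18], [0.21, 1.99], [-2.66, 2.66]. Speed limits (rad/s): [2.57, 2.57, 3.14, 3.14, 3.14, 3.14, 3.14].

INTERFACE

Orientations are given as [roll, pitch, yaw] about the fixed x, y, z axes, in that order (R = Rz(yaw) Ry(pitch) Rx(roll)).
In Python, from plant import robot gives the robot as it stands. Calls block until the motion is done:
- robot.goto(position, orientation): joint-space move of the TCP to a pose.
- robot.move_straight(position, vel=0.15, attitude=None, contact_N=None): straight line of the TCP; attitude=None keeps the orientation; vel is the mean speed in m/s. With contact_N (N) it stops when the force on the tool has changed by that much, and returns True; else False.
- robot.move_joints(angles): joint-space move.
- robot.grip(opening, strength=None): opening from 0.0 (shut) to 1.0 (fully open); strength is the grip in N (None keeps the last); returns when the fingers have stopped.
- robot.sleep(seconds).
- robot.inverse_kinematics(position, orientation): joint angles nearest the present ones, or None.
- robot.sense(): the state.
- robot.grab_frame(name): name is "side" or "top"; returns a dict with "image" (420x560x3 uint8, red, green, blue), "range_z" (420x560 float32, m along the optical axis (not along the pixel's ray), 0 where there is no reading), "fx", "fy", "cx", "cy" (pixels), "R" (3x3) and "t" (3): a world point X has camera coordinates R X + t. Camera axes: x right, y down, z forward; pixel columns grow to the right and rows downward; lengths in m; the calibration is good to about 2 mm. A picture is of the moment at which its call begins.
A pose or a line that the arm cannot do raises robot.IKError and nothing moves.
- robot.close_job(): hands the job in; it is judged then, once.
The state is a dict: "t": time; "joint_pos": joint angles; "joint_velocities": joint speeds; "effort": joint torques, N m; "tcp_pos": TCP position; "tcp_rot": TCP orientation; "wrist_force": force on the tool from outside, world axes, zero at the start; "torque": the same for the moment, N m; "opening": opening from 0.0 (shut) to 1.0 (fully open); "gripper_force": force on a finger pad.
Only numpy, scipy, OpenCV 4.12 (cv2) and the standard library are available. Lean on these libraries where they do the work, as an engineer would, in place of code of your own. Each camera call takes 0.05 s, during which the arm holds its last target. There are 200 camera calls.

TASK

One of the five lids on the round organizer is not on properly. Press down on the lids near their edges, one after another, until you find the one that rocks, then press that lid in the middle, fully home and level, and finish while still holding it down with your fingertips and touching none of the other lids, because its new seal needs a moment under pressure. Lift nothing, and leave the vials, the dropper bottle and the scoop where they stand.

Things in the scene. Friction and masses are not known exactly. Their poses are not given: they have to be found in the camera images.
- organizer: Round grey plastic organizer, 208 mm wide, fixed to the ledge. Origin at the centre of its underside, z up. Its flat deck is 28 mm high, with a low hub 44 mm wide and 36 mm high in the middle. Five lidded cups stand on it in an even ring, their centres 70 mm from the origin (82 mm between neighbours).
- cap_a: One of five identical round white press-on lids: flat top, 56 mm wide, 10 mm thick. Origin at the centre of its top face, z up out of the face; the face is 49 to 55 mm above the ledge at the start. The letters say nothing of the place on the ring nor of which lid is loose, and the heights tell nothing either: the cups stand at slightly different heights.
- cap_b: A lid like cap_a. Of all five lids, four are firmly home and do not give at all. One is loose: pressed with about 4 N some 20 mm from its centre, on any side, it tips by about 0.1 rad (0.15 at most) and sinks, giving 3 to 5 mm under the finger; let go, it springs back up and level.
- cap_c: A lid like cap_a.
- cap_d: A lid like cap_a. The loose one of the five tips about the centre of its top face against a spring of 0.5 N m per rad, also when it is down, so it lies level only if pressed in the middle.
- cap_e: A lid like cap_a. The loose one of the five, pressed in the middle, stays level and sinks against a spring (1.8 N per mm) until it stops, fully home, 4.5 mm below where it was found (8 N).
- cup_a: The clear plastic cup, 47 mm wide, that carries cap_a. Fixed. Origin on its axis, 52 mm below the top face of its lid as found, z up.
- cup_b: The clear plastic cup, 47 mm wide, that carries cap_b. Fixed. Origin on its axis, 52 mm below the top face of its lid as found, z up.
- cup_c: The clear plastic cup, 47 mm wide, that carries cap_c. Fixed. Origin on its axis, 52 mm below the top face of its lid as found, z up.
- cup_d: The clear plastic cup, 47 mm wide, that carries cap_d. Fixed. Origin on its axis, 52 mm below the top face of its lid as found, z up.
- cup_e: The clear plastic cup, 47 mm wide, that carries cap_e. Fixed. Origin on its axis, 52 mm below the top face of its lid as found, z up.
- vial_1: Amber glass vial with a white cap, 28 mm wide, 62 mm high, standing loose. Origin at the centre of its underside. To be left alone.
- vial_2: A second vial like vial_1. To be left alone.
- dropper: Small glass eyedropper bottle, empty and capped with a rubber bulb, 32 mm wide, 83 mm high, standing loose. Origin at the centre of its underside. To be left alone.
- scoop: Yellow plastic measuring scoop standing loose: cup 38 mm wide, 24 mm high, handle reaching out 79 mm along its x at the rim. Origin at the centre of the cup's underside. To be left alone.

How it is judged:
On the way:
1. the loose lid is rocked by a press near its edge (tipped by more than 0.05 rad) (angle between any of cap_a, cap_b, cap_c, cap_d, cap_e's own z axis and vertical above 0.05 rad), for 0.05 s.
At the end, for the whole second after the job is handed in: The lid that rocked is held down by the fingers (more than 3 N) at least 3.3 mm of its 4.5 mm below where it was found and level within 0.07 rad; nothing presses on the other four lids (less than 1 N); vials, dropper bottle and scoop are within 20 mm of where they stood (((z of cap_a in the frame of cup_a below 0.0487 m and angle between cap_a's own z axis and vertical below 0.07 rad and contact force between the fingers and cap_a above 3 N) or (z of cap_b in the frame of cup_b below 0.0487 m and angle between cap_b's own z axis and vertical below 0.07 rad and contact force between the fingers and cap_b above 3 N) or (z of cap_c in the frame of cup_c below 0.0487 m and angle between cap_c's own z axis and vertical below 0.07 rad and contact force between the fingers and cap_c above 3 N) or (z of cap_d in the frame of cup_d below 0.0487 m and angle between cap_d's own z axis and vertical below 0.07 rad and contact force between the fingers and cap_d above 3 N) or (z of cap_e in the frame of cup_e below 0.0487 m and angle between cap_e's own z axis and vertical below 0.07 rad and contact force between the fingers and cap_e above 3 N)) and (z of cap_a in the frame of cup_a below 0.0487 m or contact force between anything else and cap_a below 1 N) and (z of cap_b in the frame of cup_b below 0.0487 m or contact force between anything else and cap_b below 1 N) and (z of cap_c in the frame of cup_c below 0.0487 m or contact force between anything else and cap_c below 1 N) and (z of cap_d in the frame of cup_d below 0.0487 m or contact force between anything else and cap_d below 1 N) and (z of cap_e in the frame of cup_e below 0.0487 m or contact force between anything else and cap_e below 1 N) and distance of each of vial_1, vial_2, dropper, scoop from where it was at the start of the episode below 0.02 m); the arm keeps its last pose, push and grip.
It fails at once if a lid was pulled up off its cup (z of cap_a in the frame of cup_a above 0.056 m or z of cap_b in the frame of cup_b above 0.056 m or z of cap_c in the frame of cup_c above 0.056 m or z of cap_d in the frame of cup_d above 0.056 m or z of cap_e in the frame of cup_e above 0.056 m).
It fails at once if the vial_1 was moved, lifted or tipped (distance of vial_1 from where it was at the start of the episode above 0.02 m or angle between vial_1's own z axis and vertical above 0.5 rad).
It fails at once if the vial_2 was moved, lifted or tipped (distance of vial_2 from where it was at the start of the episode above 0.02 m or angle between vial_2's own z axis and vertical above 0.5 rad).
It fails at once if the dropper was moved, lifted or tipped (distance of dropper from where it was at the start of the episode above 0.02 m or angle between dropper's own z axis and vertical above 0.5 rad).
It fails at once if the scoop was moved, lifted or tipped (distance of scoop from where it was at the start of the episode above 0.02 m or angle between scoop's own z axis and vertical above 0.5 rad).
It also fails if it takes over 58 s, if anything falls off the work surface, if the arm or the gripper's body presses on something with over 40 N, if the wrist force passes 120 N, or if a joint passes its speed limit or range.

## Working session

There is one attempt and no reset: what is moved stays moved. The work goes in short steps, each a Python script; the robot and the scene stay as the last script left them, time stands still between calls to the robot, and variables do not carry over. Pictures are saved under pics/ and viewed, at most 10 in all, crops included, and the job is handed in when it is done.

```bash
mkdir -p pics
python3 - <<'E'
from plant import robot
import cv2,numpy as np
s=robot.sense();print({k:np.round(v,3) for k,v in s.items()},robot.nose_length)
for n in("top","side"):
    f=robot.grab_frame(n);cv2.imwrite(f"pics/{n}0.png",f["image"][:,:,::-1]);np.savez(f"{n}0.npz",**f)
    print(n,f["fx"],f["cx"],f["cy"],np.round(f["R"],3).tolist(),np.round(f["t"],3), "cam",-f["R"].T@f["t"])
E
```

```text
{'t': np.float64(0.0), 'joint_pos': array([-1.149,  0.469, -0.049,  1.534,  0.024,  1.141, -0.082]), 'joint_velocities': array([-0.001, -0.001, -0.001,  0.001,  0.002,  0.001,  0.003]), 'effort': array([ 0.0000e+00, -5.1031e+01, -4.6000e-02, -2.3771e+01,  1.1000e-02,
        8.0000e-03,  0.0000e+00]), 'tcp_pos': array([0.294, 0.607, 0.206]), 'tcp_rot': array([-3.14 ,  0.   ,  2.691]), 'wrist_force': array([-0.031, -0.403, -0.149]), 'torque': array([-0.014,  0.05 , -0.006]), 'gripper_force': np.float64(0.0), 'opening': np.float64(1.0)} 0.011
top 480.6129242131129 275.3786855639523 207.4968052917501 [[-0.029, -1.0, 0.005], [-0.983, 0.027, -0.183], [0.183, -0.01, -0.983]] [0.061 0.568 0.734] cam [0.42630892 0.05339918 0.82525412]
side 482.8806474043876 277.3276549979835 207.9787056438233 [[0.909, -0.417, -0.009], [-0.221, -0.463, -0.858], [0.354, 0.782, -0.513]] [-0.504  0.187  0.625] cam [ 0.27825625 -0.61240335  0.47619747]
```

View pics/top0.png

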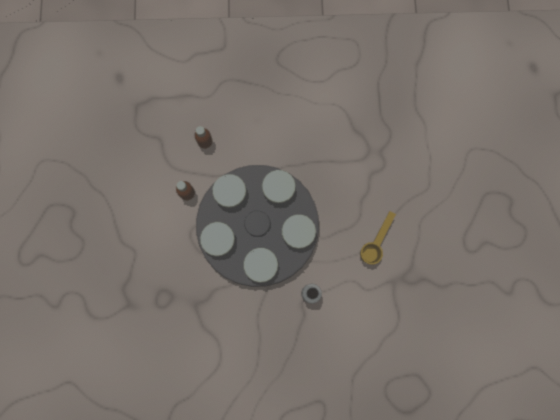

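View pics/side0.png

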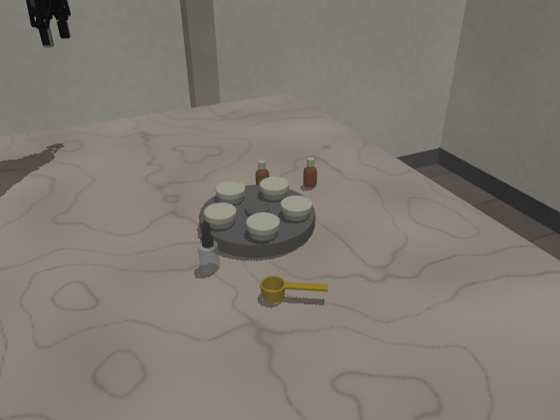

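The top view shows five pale lids at about (229,190), (279,186), (298,231), (261,264) and (217,239). The hub is at (257,223), the vials at (203,137) and (185,189), the dropper at (311,293) and the scoop at (371,254). The side view agrees. I'll locate the lids from the depth data.

```bash
cat > loc.py <<'E'
import cv2,numpy as np
def lids(f):
    Z=f["range_z"];v,u=np.mgrid[:420,:560]
    P=(np.dstack([(u-f["cx"])/f["fx"]*Z,(v-f["cy"])/f["fy"]*Z,Z])-f["t"])@f["R"]
    z0=np.median(P[...,2][150:300,120:180]); 
    h=P[...,2]; br=f["image"].min(2)
    out=[]
    m=((Z>0)&(h>z0+.042)&(h<z0+.062)).astype(np.uint8)
    n,l,st,c=cv2.connectedComponentsWithStats(m)
    for i in range(1,n):
        if st[i,4]<500: continue
        e=cv2.erode((l==i).astype(np.uint8),np.ones((5,5)))
        zt=np.median(h[e>0]); q=(l==i)&(abs(h-zt)<.005)
        # rays of the outline onto the top plane
        cn=max(cv2.findContours(q.astype(np.uint8),0,1)[0],key=len)
        (cx,cy),r=cv2.minEnclosingCircle(cn)
        a=np.array([(cx-f["cx"])/f["fx"],(cy-f["cy"])/f["fy"],1]);d=f["R"].T@a;o=-f["R"].T@f["t"]
        X=o+d*(zt-o[2])/d[2]
        out.append([*X,*P[q].mean(0)[:2],st[i,4]])
    return z0,np.array(out)
E
python3 - <<'E'
from loc import *
np.set_printoptions(suppress=True,precision=4)
for n in("top0","side0"):
    z0,L=lids(dict(np.load(n+".npz")));print(n,z0);print(L)
    c=cv2.fitEllipse(L[:,3:5].astype(np.float32)) if len(L)==5 else 0;print(c,L[:,:2].mean(0),np.linalg.norm(L[:,3:5]-L[:,3:5].mean(0),axis=1))
E
```

```text
top0 -0.00012280505448917503
[[  0.6063   0.0391   0.05     0.6065   0.0392 875.    ]
 [  0.6008   0.1208   0.0511   0.6012   0.1209 882.    ]
 [  0.5302   0.0089   0.0515   0.5302   0.0088 909.    ]
 [  0.5221   0.1413   0.0505   0.5217   0.1411 922.    ]
 [  0.4779   0.072    0.0504   0.4779   0.0719 933.    ]]
((0.5475093722343445, 0.07634832710027695), (0.1393996626138687, 0.13950465619564056), 79.39971160888672) [0.5475 0.0764] [0.0698 0.0697 0.0697 0.0697 0.0698]
side0 0.0016722011777011996
[[   1.5278    1.0487    0.0535    1.6723    1.2401 1625.    ]
 [   0.4614    1.2713    0.0537    0.4663    1.311  1220.    ]
 [   0.6057    0.0327    0.0517    0.6066    0.0345  500.    ]
 [   0.4775    0.0638    0.0519    0.4784    0.0672  548.    ]
 [   0.5302    0.0038    0.0529    0.5305    0.0041  627.    ]]
((1.2119859457015991, 1.638920545578003), (1.1701977252960205, 3.4988467693328857), 156.17410278320312) [0.7205 0.484 ] [1.1625 0.8299 0.5174 0.5382 0.5715]
```

```bash
cat > press.py <<'E'
from plant import robot
import numpy as np
L=np.array([[.6063,.0382,.0505],[.6008,.1199,.0515],[.5302,.0078,.052],[.5221,.1402,.051],[.4779,.0710,.051]])
C=np.array([.5475,.0755]); N=robot.nose_length; ROT=[np.pi,0,2.691]
def edge(i,d=.024):
    u=(C-L[i,:2])/np.linalg.norm(C-L[i,:2]); p=L[i,:2]+u*d
    robot.move_straight([*p,L[i,2]+N+.012],vel=.12,attitude=ROT)
    a=robot.move_straight([*p,L[i,2]+N-.012],vel=.012,contact_N=1.2); s0=robot.sense()
    b=robot.move_straight([*p,s0["tcp_pos"][2]-.007],vel=.01,contact_N=4); s1=robot.sense()
    print(i,a,b,"z0 %.4f give %.4f"%(s0["tcp_pos"][2],s0["tcp_pos"][2]-s1["tcp_pos"][2]),np.round(s0["wrist_force"],1),np.round(s1["wrist_force"],1),"t %.1f"%s1["t"])
    return s0["tcp_pos"][2]-s1["tcp_pos"][2]
def up(i):
    p=robot.sense()["tcp_pos"]; robot.move_straight([p[0],p[1],L[i,2]+N+.012],vel=.06)
E
python3 - <<'E'
from press import *
robot.grip(0.0)
robot.goto([*C,.15],ROT)
print(robot.sense()["t"],robot.sense()["tcp_pos"],robot.sense()["wrist_force"])
edge(3); up(3)
E
```

```text
2.9917 [0.54761723 0.07693766 0.15006467] [-0.22658433 -0.30442309  0.03230335]
3 False False z0 0.0501 give 0.0070 [ 0.3 -0.2  0.9] [ 0.  -0.6 -0.5] t 6.9
```

Run:
```python
from press import *
import cv2
s=robot.sense();print(robot.nose_length,s["tcp_pos"],s["tcp_rot"],s["opening"],s["wrist_force"],s["t"])
f=robot.grab_frame("side");g=robot.grab_frame("top")
a=cv2.resize(f["image"][120:270,160:360],None,fx=3,fy=3);b=cv2.resize(g["image"][130:330,160:360],None,fx=2,fy=2)
b=cv2.copyMakeBorder(b,0,50,0,0,0)
cv2.imwrite("pics/c1.png",a[:,:,::-1]);cv2.imwrite("pics/c2.png",b[:,:,::-1])
```

```text
0.011 [0.53083575 0.11786613 0.07415863] [3.14140130e+00 9.36396905e-05 2.69105663e+00] 0.0008647113894156961 [-0.90753232 -0.008671   -0.44806094] 7.5417
```

View pics/c1.png

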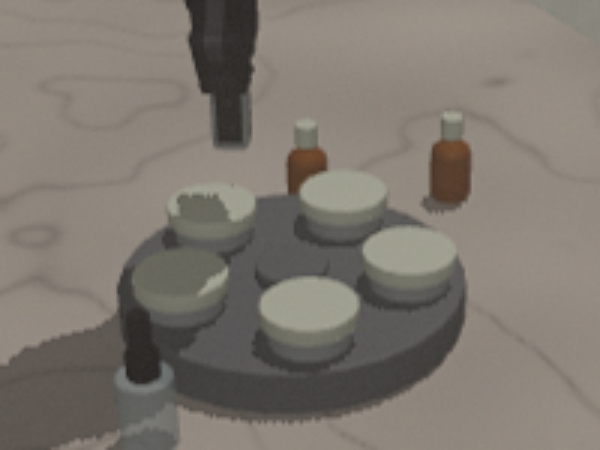

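View pics/c2.png

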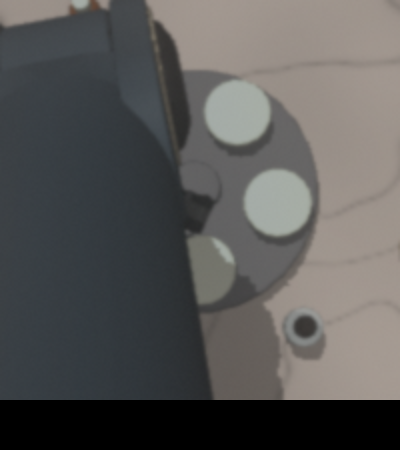

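The side crop shows the shut fingertips hanging well above the lids, with the tip at crop (230,148), full-image pixel (237,169). I'll compare that with where the model puts the tip.

Run:
```python
import numpy as np
f=np.load("side0.npz")
def pj(X): c=f["R"]@X+f["t"]; return np.round([f["fx"]*c[0]/c[2]+f["cx"],f["fy"]*c[1]/c[2]+f["cy"]],1)
for z in (.0632,.0742,.0842,.0942,.104): print(z,pj(np.array([.5308,.1179,z])))
print("lid3",pj(np.array([.5221,.1402,.051])))
```

```text
0.0632 [237.9 186. ]
0.0742 [237.6 180.6]
0.0842 [237.3 175.6]
0.0942 [237.  170.6]
0.104 [236.7 165.6]
lid3 [229.5 187.6]
```

Run:
```python
from plant import robot
import numpy as np
f=robot.grab_frame("side");Z=f["range_z"];v,u=np.mgrid[:420,:560]
P=(np.dstack([(u-f["cx"])/f["fx"]*Z,(v-f["cy"])/f["fy"]*Z,Z])-f["t"])@f["R"]
s=robot.sense();print(s["tcp_pos"],s["joint_pos"])
for r in range(150,176,2): print(r,[ (np.round(P[r,c],3).tolist(), f["image"][r,c].tolist()) for c in (233,238,242)])
```

```text
[0.53055515 0.11777452 0.07363679] [-0.47175789  0.41907036  0.22302625  1.98530934 -0.13215898  0.75168265
  0.94968855]
150 [([0.517, 0.092, 0.147], [48, 46, 42]), ([0.525, 0.089, 0.147], [49, 47, 45]), ([0.539, 0.109, 0.136], [80, 75, 71])]
152 [([0.522, 0.107, 0.136], [52, 50, 48]), ([0.53, 0.104, 0.136], [51, 49, 45]), ([0.538, 0.108, 0.133], [83, 81, 76])]
154 [([0.522, 0.107, 0.132], [52, 51, 48]), ([0.53, 0.104, 0.132], [51, 48, 44]), ([0.538, 0.108, 0.129], [85, 83, 80])]
156 [([0.521, 0.106, 0.129], [50, 47, 44]), ([0.278, -0.612, 0.476], [51, 48, 44]), ([0.538, 0.108, 0.125], [86, 85, 81])]
158 [([0.522, 0.11, 0.124], [52, 48, 44]), ([0.529, 0.103, 0.125], [50, 48, 45]), ([0.538, 0.109, 0.121], [87, 85, 82])]
160 [([0.522, 0.109, 0.12], [50, 48, 44]), ([0.53, 0.106, 0.12], [50, 48, 45]), ([0.538, 0.108, 0.118], [88, 88, 83])]
162 [([0.522, 0.11, 0.116], [50, 48, 45]), ([0.529, 0.104, 0.117], [52, 48, 46]), ([0.538, 0.11, 0.113], [87, 85, 84])]
164 [([0.521, 0.109, 0.113], [55, 51, 48]), ([0.528, 0.102, 0.114], [52, 50, 45]), ([0.537, 0.108, 0.11], [88, 88, 83])]
166 [([0.522, 0.111, 0.108], [48, 47, 42]), ([0.529, 0.106, 0.109], [50, 47, 43]), ([0.537, 0.108, 0.106], [92, 91, 87])]
168 [([0.523, 0.116, 0.102], [74, 74, 71]), ([0.531, 0.111, 0.102], [77, 74, 71]), ([0.537, 0.108, 0.102], [98, 96, 90])]
170 [([0.586, 0.304, 0.0], [130, 121, 115]), ([0.595, 0.297, 0.002], [133, 124, 117]), ([0.604, 0.295, 0.001], [150, 140, 131])]
172 [([0.582, 0.292, 0.002], [149, 139, 130]), ([0.591, 0.287, 0.002], [150, 140, 131]), ([0.6, 0.286, 0.001], [148, 139, 129])]
174 [([0.578, 0.282, 0.002], [149, 141, 133]), ([0.588, 0.278, 0.002], [149, 139, 130]), ([0.596, 0.273, 0.002], [150, 140, 132])]
```

The depth data puts the real fingertips about 25 mm above the reported TCP, at 0.099 against 0.0736. They should be 11 mm below it, so the stated nose length doesn't hold here. I'll use the measured offset with guarded presses.

```bash
sed -i 's/N=robot.nose_length/N=-.025/' press.py
python3 - <<'E'
from press import *
edge(3); up(3)
E
```

```text
3 True True z0 0.0242 give 0.0045 [ 0.2 -0.3  2.6] [-1.2  0.8  7. ] t 9.8
```

Lid 3 gave 4.5 mm, so I'll check a second lid for comparison.

Run:
```python
from press import *
for i in (1,4):
    edge(i); up(i)
print(robot.sense()["t"])
```

```text
1 True True z0 0.0270 give 0.0000 [ 0.2 -0.2  5.1] [-0.6 -0.3  3.9] t 12.2
4 True True z0 0.0262 give -0.0000 [-0.7  0.1  3.8] [-1.  -0.1  4.2] t 14.7
15.0167
```

Lids 1 and 4 don't give, so lid 3 is the loose one. I'll rock it again with a short hold and check the tilt in an image before the centre press.

Run:
```python
from press import *
import cv2
edge(3); robot.sleep(.3); print(robot.sense()["wrist_force"])
f=robot.grab_frame("side")
cv2.imwrite("pics/c3.png",cv2.resize(f["image"][150:230,190:290],None,fx=6,fy=6)[:,:,::-1])
up(3); print(robot.sense()["t"])
```

```text
3 True True z0 0.0244 give 0.0047 [0.9 0.3 1.5] [-0.6  0.2  6.2] t 17.3
[-1.18008336  0.34083399  6.05591055]
18.0917
```

View pics/c3.png

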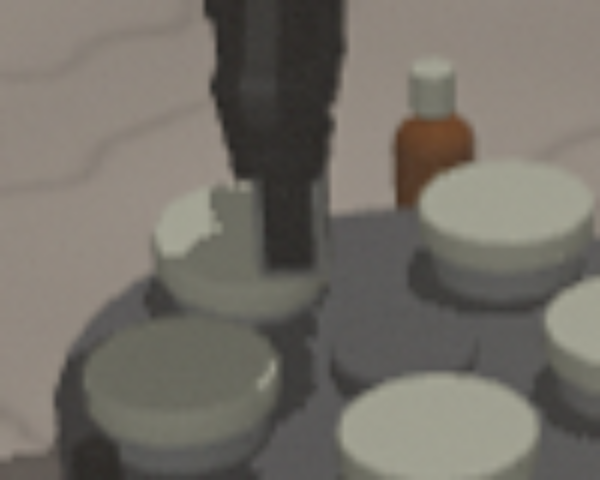

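The crop shows the lid at (240,250) tipped toward the finger: the left rim at (155,235) is high and the right rim is low. Next is the centre press.

Run:
```python
from press import *
import cv2
p=[.522,.1395]
robot.move_straight([*p,L[3,2]+N+.012],vel=.06,attitude=ROT)
a=robot.move_straight([*p,L[3,2]+N-.004],vel=.012,contact_N=1.5);s0=robot.sense()
b=robot.move_straight([*p,L[3,2]+N-.014],vel=.006,contact_N=11);s=robot.sense()
print(a,b,s0["tcp_pos"],s["tcp_pos"],s["wrist_force"]);robot.sleep(1.5)
s=robot.sense();print(s["tcp_pos"],s["wrist_force"],s["torque"],s["t"])
f=robot.grab_frame("side")
cv2.imwrite("pics/c4.png",cv2.resize(f["image"][150:230,190:290],None,fx=6,fy=6)[:,:,::-1])
```

```text
True True [0.52193137 0.13951867 0.02491879] [0.5219564  0.13952557 0.02198987] [-1.17710532 -0.62950201  8.09998239]
[0.52194836 0.13952166 0.02208396] [-2.11442986 -0.5283      7.37142925] [-0.04179181  0.33431124 -0.03679918] 22.0417
```

View pics/c4.png

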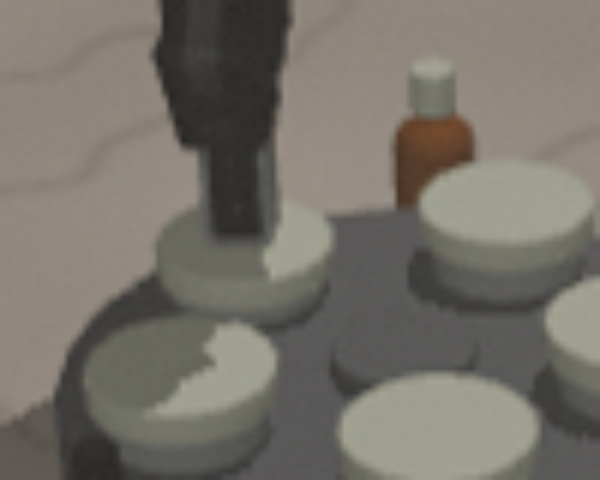

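The lid looks about level, but the finger sits slightly behind its centre: near edge at (240,240), lid centre about (245,240). I'll measure tilt and offset from the side depth.

```bash
cat > tilt.py <<'E'
from plant import robot
import numpy as np
def cloud(f):
    Z=f["range_z"].astype(float);v,u=np.mgrid[:420,:560]
    P=(np.dstack([(u-f["cx"])/f["fx"]*Z,(v-f["cy"])/f["fy"]*Z,Z])-f["t"])@f["R"]; return P[Z>0]
def fit(P,c):
    q=P[(np.hypot(P[:,0]-c[0],P[:,1]-c[1])<.024)&(P[:,2]>.040)&(P[:,2]<.060)]
    for _ in range(4):
        k=np.linalg.lstsq(np.c_[q[:,:2]-c,np.ones(len(q))],q[:,2],rcond=None)[0]
        r=q[:,2]-np.c_[q[:,:2]-c,np.ones(len(q))]@k; q=q[abs(r)<.002]
    return np.round(k,4),len(q)
def tip(P,c):
    q=P[(np.hypot(P[:,0]-c[0],P[:,1]-c[1])<.03)&(P[:,2]>.058)&(P[:,2]<.075)]; return np.round([*q.min(0),*q.max(0),*q.mean(0)],4)
c=np.array([.522,.137])
def report():
    P=np.vstack([cloud(robot.grab_frame("side")) for _ in range(4)]); print("now slopes,z",fit(P,c),"tip",tip(P,c))
E
python3 - <<'E'
from tilt import *
P0=cloud(np.load("side0.npz"));print("start",fit(P0,c))
q=P0[(np.hypot(*(P0[:,:2]-c).T)<.04)&(P0[:,2]>.051)&(P0[:,2]<.057)];print("lid extent",q.min(0),q.max(0))
report()
E
```

```text
start (array([0.0149, 0.0422, 0.0519]), 210)
lid extent [0.49703548 0.11397882 0.05100404] [0.55084162 0.16792473 0.05396516]
now slopes,z (array([0.0192, 0.0499, 0.0486]), 650) tip [0.5095 0.1229 0.0581 0.5349 0.1405 0.075  0.5192 0.1302 0.0669]
```

The lid is level (slope change under 0.01 rad) and the press is centred. Sink is about 3.3–4.1 mm, so I'll push on to the hard stop for margin.

Run:
```python
from tilt import *
s=robot.sense();p=s["tcp_pos"]
b=robot.move_straight([.522,.1395,p[2]-.006],vel=.004,contact_N=9);robot.sleep(1)
for _ in range(3): s=robot.sense();print(b,s["tcp_pos"],np.round(s["wrist_force"],1),s["t"]);robot.sleep(.3)
report()
```

```text
True [0.52192393 0.13951778 0.02207987] [-1.5 -0.1  8.2] 23.9
True [0.52196146 0.1395102  0.02210989] [-1.2 -0.8  8.4] 24.2
True [0.52195772 0.13951818 0.02208759] [-1.6 -1.2  7.3] 24.5
now slopes,z (array([0.0139, 0.0532, 0.0486]), 638) tip [0.5099 0.1224 0.058  0.5315 0.1433 0.075  0.5192 0.1303 0.0667]
```

The height doesn't change under extra push (0.0221 m, about 4.5 mm below first contact) and the force holds steady near 8 N. The lid is home and level, so I'm handing in.

```bash
python3 -c "
from plant import robot
print(robot.close_job())"
```

```text
the job is handed in; nothing more can be done
None
```

I found the loose lid (at about x 0.522, y 0.140), rocked it near its edge, pressed it level and apparently fully home, and handed the job in with about 8 N still on it; I pressed only two of the other four lids, neither gave, and the hand-in gave no verdict.

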